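# Pack three aluminium channels interlocked on the stock board

## Task

Stack the three long aluminium channels on the plywood stock board. Slide the loose open-up channel snug against the one lying at the fence, ends up to the stop, then cap the pair with the channel that stands on edge: open side down, straddling the seam with one flange in each trough, seated flat, its end up to the stop too (a gap of a few millimetres there is fine). Leave everything else on the bench where it is.

Things in the scene. Friction and masses are not known exactly. Their poses are not given: they have to be found in the camera images.
- stock_board: fixed plywood stock board, 200 (x) x 230 (y), base 12 thick; origin centre of its underside, z up. Dark wooden fence along its far side, inner face at x = +82, 24 high above the base; dark wooden stop across its +y end, inner face at y = +97, 36 high above the base; -x and -y sides open. A channel touching both has its centre at x = +52, y = +17
- first_mid (a point): first channel: aluminium U-channel, 60 wide across the web, flanges 30 high overall, wall 4, 160 long, 0.19 kg or so, loose, lying open side up on the board at fence and stop. Point at the middle of its width and length, 15 above its underside; y along its length, x across, z up
- second_mid (a point): second channel: aluminium U-channel, 60 wide across the web, flanges 30 high overall, wall 4, 160 long, 0.19 kg or so, loose, lying open side up on the board on the -x side of the first, 10 to 40 short of it and of the stop, a little askew; slides with 1 to 2 N. Point and axes as for the first
- third_mid (a point): third channel, same size, loose, on edge on the bench left or right of the board: a flange down, web upright, 60 high. Point at mid-height, mid-length, mid-depth; y along it, z up, x from web (outer face -15) to open side (flange edges +15). In a trough (52 wide) it can stand on edge; pushed high on the web it tips over its lower flange edge. Seated, x points down, point 31 over the board's underside
- block_plane: steel hand plane with dark wooden knob and handle, 155 long (its y) x 50 x 65 high; origin centre of its sole. A bystander
- hammer: hammer lying flat, 280 long along its x, handle towards -x; origin mid-length, underside. A bystander
- tape_measure: yellow and black tape measure, 66 x 36 x 62 high; origin centre of its underside. A bystander
- tin_can: open steel can, 76 diameter, 100 high; origin centre of its underside. A bystander
- glue_bottle: white bottle with green label, 60 diameter, 170 high; origin centre of its underside. A bystander
- try_square: try square lying flat, wooden stock 100 and steel blade 150, 18 high; origin by the middle of the blade, underside. A bystander
- short_offcut: short aluminium channel offcut of the same section, only 70 long, lying open side up on the bench, not on the stock board; origin centre of its underside. A bystander, not one of the three
There are look-alikes about, which are no part of the job. What is shaped like the part that bears third_mid but purple is not meant. What is shaped like the part that bears first_mid but red is not meant.

How it is judged:
By the outcome, as a careful person would: the job done as asked, in the order asked, and still so for the second after the job is handed in, with the robot touching nothing.
It also fails if it takes over 64 s, if anything falls off the work surface, if the arm or the gripper's body presses on something with over 40 N, if the wrist force passes 120 N, or if a joint passes its speed limit or range.

## Robot

A 6-joint arm with a two-finger parallel gripper is mounted at the origin on the work surface. World frame = base frame: x ahead of the robot, y to its left, z up, the work surface at z = 0. Lengths are in m, angles in rad, forces in N, time in s.
With the tool pointing down it reaches from about 0.225 to 0.875 m from the base axis. Payload 3.4 kg.
Tool frame: the origin (TCP) lies at the very end of the fingers, on their centre line; the grasp point (between the pads) lies 19 mm behind it (grip_depth is the distance from the TCP to the grasp point, in m); x points along the fingers, z is the direction in which the jaws open and shut, and the axes are right-handed (so a half turn about x gives the same grasp; the last joint's range is limited). The gripper opens to 85 mm and grips with 20 to 120 N. Pads are 22 mm wide; open, the fingers measure 114 mm over their backs; the gripper's body (76 mm by 85 mm) begins 54 mm behind the grasp point. The pads swing forward as they close: fully open they stand 13 mm farther back than shut.
Start: joints at [-1.278, 0.276, 1.505, -0, 1.361, -0.121], TCP at [0.231, -0.527, 0.231] pointing down, gripper open.
Joint ranges: [-2.89, 2.89], [-0.75, 2.08], [0.22, 2.7], [-1.18, 4.32], [0.11, 2.71], [-2.7, 2.7]. Speed limits (rad/s): [2.57, 2.57, 3.14, 3.14, 3.14, 3.14].

## Interface

Orientations are given as a unit quaternion [w, x, y, z].
In Python, from rig import get_state, get_image, sign_off, grip_depth gives the robot as it stands. The module is installed in compiled form; this text tells all that it offers.
- The arm moves only by the tool arm_command, never from a script. Its argument "series" is a list of rows, each an object with "dp": the shift along the tool's x, y, z scaled (see below), a list of three; "angular": the turn, a rotation vector about the tool's x, y, z scaled (see below), a list of three; "gripper": the finger opening in mm, from 0 to 85.4. A call has exactly 8 rows; each row shifts and turns the pose as measured when the row begins, along the tool's axes as they then stand; what a row does not reach is not made up. The controller multiplies each number of a shift by 0.12 m and each number of a turn by 90 degrees. A row lasts 1/8 s, in which the tool goes at most 62.5 mm and 10.7 degrees, less where a joint would pass 70% of its speed; a pose out of reach is approached as far as the arm can. A call with a number of a shift or a turn outside -1 to 1 is refused whole. A call with a gripper value outside its range is refused whole. The fingers move at their own pace and stop on an object; "grip_force" is the grip in N (left out, the last holds). Time passes only in rows, so rows that do not move let the fingers close, or fill a call up. It gives the time, the measured TCP pose, the force and the opening at its end, in the units of the state.
- get_state(): the state, without advancing time (a new reading comes with each control period).
- get_image(name): name is "scene" or "top" or "wrist"; returns a dict with "image" (480x640x3 uint8, blue, green, red), "depth" (480x640 float32, m along the optical axis (not along the pixel's ray), 0 where there is no reading), "mtx" (3x3 intrinsics, pixels), "view" (4x4, takes a point from world to camera coordinates); the wrist camera has in their place "mount" (4x4, takes a point from camera to tool coordinates, whose origin is the TCP and whose axes are the tool frame's). Camera axes: x right, y up, looking along -z (the intrinsics and any distortion apply to the point x, -y, -z); pixel columns grow to the right and rows downward; lengths in m; the calibration is good to about 2 mm. A picture is of the moment at which its call begins: read the wrist's pose just before it.
- sign_off(): hands the job in, once; it reports no verdict.
The state is a dict: "clock": time; "qpos": joint angles; "qd": joint speeds; "effort": joint torques, N m; "position": TCP position; "ee_rot": TCP orientation; "contact_force": force on the tool from outside, world axes, zero at the start; "moment": the same for the moment, N m; "width": finger opening in m.
Only numpy, scipy, OpenCV 4.12 (cv2) and the standard library are available. Lean on these libraries where they do the work, as an engineer would, in place of code of your own. Each camera call takes 0.05 s, during which the arm holds its last target. There are 200 camera calls.

## Working session

There is one attempt and no reset: what is moved stays moved. The work goes in short steps, Python scripts to look and compute and a tool call to move; the robot and the scene stay as the last step left them, time stands still between calls to the robot, and variables do not carry over. Pictures are saved under pics/ and viewed, about 8 in all and at most 12, crops included, and the job is handed in when it is done.

Besides the shell and the picture viewer there is one more tool, called after "Emit:" in YAML: its name, and indented under it one key for each argument. arm_command: Moves the arm, as the interface text tells. Its arguments: {"type":"object","properties":{"series":{"type":"array","items":{"type":"object","properties":{"dp":{"type":"array","items":{"type":"number"}},"angular":{"type":"array","items":{"type":"number"}},"gripper":{"type":"number"}}}},"grip_force":{"type":"number"}},"required":["series"]}

```bash
mkdir -p pics
cat > h.py <<'E'
import numpy as np,cv2
from rig import get_state,get_image,grip_depth
from scipy.spatial.transform import Rotation as R
def cloud(d,V=None):
    z=d["depth"];K=d["mtx"];v,u=np.mgrid[0:480,0:640]
    c=np.stack([(u-K[0,2])/K[0,0]*z,-(v-K[1,2])/K[1,1]*z,-z],-1)
    M=np.linalg.inv(d["view"]) if V is None else V
    return c@M[:3,:3].T+M[:3,3]
def tool():
    s=get_state();q=np.array(s["ee_rot"]);T=np.eye(4)
    T[:3,:3]=R.from_quat(q[[1,2,3,0]]).as_matrix();T[:3,3]=s["position"];return T
def wrist():
    T=tool();d=get_image("wrist");return d,cloud(d,T@d["mount"])
E
python3 - <<'E'
from h import *
s=get_state();print({k:np.round(v,3).tolist() for k,v in s.items()},grip_depth);print(tool().round(3))
for n in("top","scene"):
    d=get_image(n);cv2.imwrite(f"pics/{n}1.png",d["image"]);np.savez(f"{n}.npz",**d);print(d["mtx"],d["view"].round(3))
    print({k:v for k,v in d.items() if k not in("image","depth","mtx","view")})
E
```

```text
{'clock': 0.0, 'qpos': [-1.278, 0.277, 1.506, -0.0, 1.361, -0.121], 'qd': [-0.0, 0.001, 0.001, 0.003, 0.001, 0.0], 'effort': [-0.001, -41.678, -24.581, -0.0, 0.011, -0.0], 'position': [0.231, -0.526, 0.23], 'ee_rot': [0.592, 0.387, 0.593, -0.386], 'contact_force': [0.63, 0.425, 0.252], 'moment': [0.047, 0.071, -0.019], 'width': 0.085} 0.0187
[[-0.001  0.916  0.402  0.231]
 [ 0.002  0.402 -0.916 -0.526]
 [-1.     0.    -0.002  0.23 ]
 [ 0.     0.     0.     1.   ]]
[[584.94717006   0.         321.44342598]
 [  0.         584.94717006 242.46398413]
 [  0.           0.           1.        ]] [[-0.009 -1.    -0.024  0.   ]
 [ 0.996 -0.011  0.085 -0.555]
 [-0.086 -0.023  0.996 -1.305]
 [ 0.     0.     0.     1.   ]]
{}
[[544.74049775   0.         321.23609912]
 [  0.         544.74049775 248.4295757 ]
 [  0.           0.           1.        ]] [[ 0.497  0.868 -0.016 -0.257]
 [-0.461  0.28   0.842  0.187]
 [ 0.736 -0.411  0.539 -1.9  ]
 [ 0.     0.     0.     1.   ]]
{}
```

View pics/top1.png

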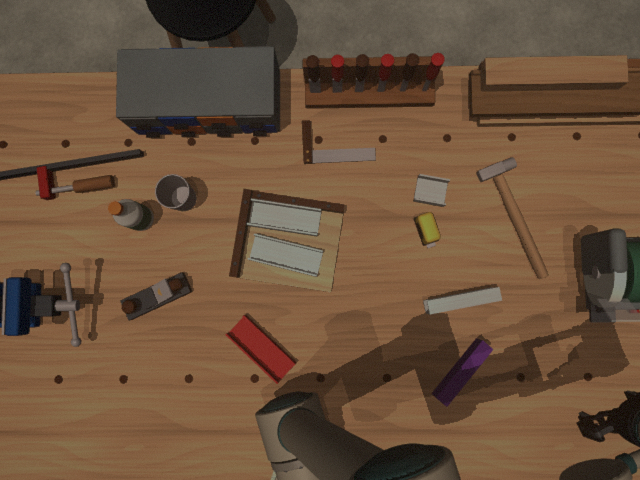

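View pics/scene1.png

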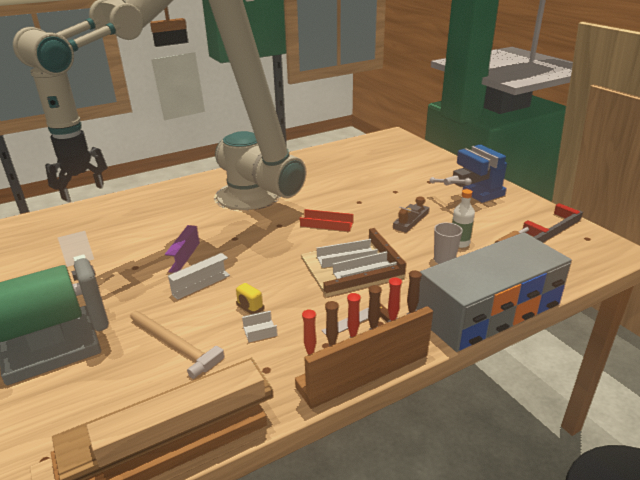

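```bash
cat > m.py <<'E'
from h import *
def rect(P):
    r=cv2.minAreaRect((P[:,:2]*1000).astype(np.float32));return np.round(r[0],1),np.round(r[1],1),round(r[2],1)
if __name__=="__main__":
    d=dict(np.load("top.npz"));C=cloud(d);I=d["image"].astype(int);hsv=cv2.cvtColor(d["image"],cv2.COLOR_BGR2HSV)
    def reg(u0,u1,v0,v1):
        m=np.zeros((480,640),bool);m[v0:v1,u0:u1]=1;return m
    z=C[...,2]
    # third
    m=reg(415,510,275,325)&(z>.045);print("third top",m.sum(),rect(C[m]),np.median(z[m]))
    b=reg(225,350,180,300)
    print("bench z",np.median(z[reg(380,410,240,280)]),"board",np.median(z[reg(315,330,275,285)]))
    print(np.histogram(z[b],bins=np.arange(0,.06,.003)))
    dark=hsv[...,2]<90
    m=b&(z>.041)&dark;print("stop top",m.sum(),rect(C[m]),np.median(z[m]))
    m=b&(z>.028)&(z<.041)&dark;print("fence",m.sum(),rect(C[m]),np.median(z[m]))
    sil=(hsv[...,1]<50)&(hsv[...,2]>100)
    for n,r in(("first",reg(247,323,196,238)),("second",reg(245,325,232,278))):
        m=r&sil&(z>.005);n2,l=cv2.connectedComponents(m.astype(np.uint8));k=np.argmax(np.bincount(l[m]));m=l==k
        print(n,m.sum(),rect(C[m]),np.percentile(z[m],[5,50,95]).round(4))
    big=cv2.resize(d["image"][180:340,220:520],None,fx=2.6,fy=2.6,interpolation=cv2.INTER_CUBIC)
    # scene: third side
    s=dict(np.load("scene.npz"));S=cloud(s);m=np.zeros((480,640),bool);m[245:305,160:235]=1
    m&=(S[...,2]>.006)&(S[...,2]<.075);hs=cv2.cvtColor(s["image"],cv2.COLOR_BGR2HSV);m&=hs[...,1]<60
    P=S[m];print("scene third",m.sum(),P.min(0),P.max(0))
    for a in np.arange(.005,.07,.01):
        q=P[(P[:,2]>a)&(P[:,2]<a+.01)]
        if len(q)>20:
            f=np.polyfit(q[:,1],q[:,0],1);print(round(a,3),len(q),f.round(4),np.percentile(q[:,0]-f[0]*q[:,1],[10,50,90]).round(4))
    c2=cv2.resize(s["image"][215:315,140:420],None,fx=2.78,fy=2.78,interpolation=cv2.INTER_CUBIC)
    w=780;o=np.vstack([cv2.resize(big,(w,416))[:330],cv2.resize(c2,(w,270))]);cv2.imwrite("pics/c2.png",o)
E
python3 m.py
```

```text
third top 1061 (array([ 420. , -216.2]), array([ 51.6, 358.2]), 1.5) 0.06057432044363176
bench z 0.0006107580004993673 board 0.013168488189699068
(array([2296, 1095,  453, 1252, 2151, 1916,  934,  255,   53,   47,  114,
        275,  385,  322,  321,  299,  337,  124,   12]), array([0.   , 0.003, 0.006, 0.009, 0.012, 0.015, 0.018, 0.021, 0.024,
       0.027, 0.03 , 0.033, 0.036, 0.039, 0.042, 0.045, 0.048, 0.051,
       0.054, 0.057]))
stop top 819 (array([559.2,  66.7]), array([242. , 199.4]), 80.6) 0.04849806767381226
fence 846 (array([615.5,  92.1]), array([158.1, 285.4]), 26.9) 0.03641762316670427
first 1545 (array([575. ,  33.4]), array([275.3, 124.1]), 51.8) [0.0125 0.0171 0.0419]
second 1720 (array([517.4,  50.9]), array([218.3,  78.2]), 68.6) [0.0125 0.0174 0.0438]
scene third 1027 [ 0.33626939 -0.39674904  0.00601907] [ 0.45659726 -0.23697409  0.06381291]
0.005 183 [-0.1745  0.36  ] [0.3543 0.3577 0.3745]
0.015 168 [-0.179   0.3553] [0.3527 0.3552 0.3585]
0.025 168 [-0.1924  0.3513] [0.3483 0.3511 0.3545]
0.035 38 [-0.1819  0.3559] [0.3534 0.3564 0.3582]
0.055 457 [-0.1791  0.3688] [0.3546 0.3691 0.3817]
```

View pics/c2.png

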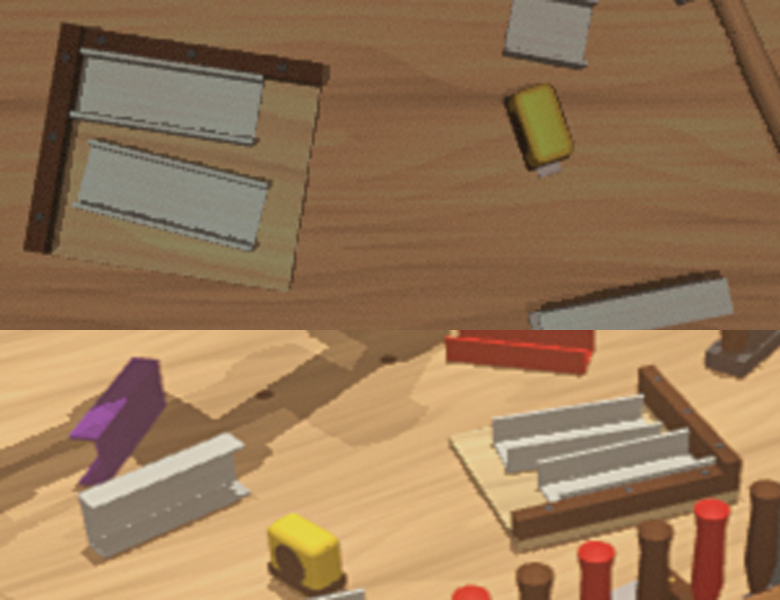

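```bash
cat > plan.py <<'E'
from h import *
import sys
def plan(p,yaw,n,pitch=0):
    "target TCP p, jaw(z)-axis yaw deg tool down (pitch: lean about jaw-normal); prints n rows"
    T=tool();z=np.array([np.cos(np.radians(yaw)),np.sin(np.radians(yaw)),0]);x=np.array([0,0,-1.]);y=np.cross(z,x)
    G=np.stack([x,y,z],1);G=G@R.from_rotvec([0,np.radians(pitch),0]).as_matrix()
    Rm=T[:3,:3];rv=R.from_matrix(Rm.T@G).as_rotvec();dp=np.array(p)-T[:3,3]
    print("total mm",(dp*1000).round(1),"deg",np.degrees(rv).round(2))
    for i in range(n):
        Ri=Rm@R.from_rotvec(rv*i/n).as_matrix()
        print((Ri.T@dp/n/.12).round(3).tolist(),(np.degrees(rv)/n/90).round(4).tolist())
def show():
    s=get_state();T=tool();print("t",round(s["clock"],2),"p",(T[:3,3]*1000).round(1),"jawyaw",np.degrees(np.arctan2(T[1,2],T[0,2])).round(2),"x",T[:3,0].round(3),"F",np.round(s["contact_force"],1),"w",round(s["width"]*1000,1))
if __name__=="__main__":
    show();a=[float(v) for v in sys.argv[1:]];plan(a[:3],a[3],int(a[4]),a[5] if len(a)>5 else 0)
E
python3 plan.py .50 .04 .27 -10 16
python3 -c "
from h import *
d=get_image('wrist');print(d['mount'].round(3),d['mtx'])"
```

```text
t 0.1 p [ 231.1 -526.   230.5] jawyaw -66.29 x [-0.     0.002 -1.   ] F [-0.1  0.2 -0.4] w 85.1
total mm [268.9 566.   39.5] deg [-56.29  -0.08  -0.06]
[-0.02, 0.247, -0.214] [-0.0391, -0.0001, -0.0]
[-0.02, 0.259, -0.198] [-0.0391, -0.0001, -0.0]
[-0.02, 0.271, -0.182] [-0.0391, -0.0001, -0.0]
[-0.02, 0.282, -0.165] [-0.0391, -0.0001, -0.0]
[-0.02, 0.291, -0.147] [-0.0391, -0.0001, -0.0]
[-0.02, 0.3, -0.129] [-0.0391, -0.0001, -0.0]
[-0.02, 0.307, -0.11] [-0.0391, -0.0001, -0.0]
[-0.02, 0.313, -0.091] [-0.0391, -0.0001, -0.0]
[-0.02, 0.318, -0.072] [-0.0391, -0.0001, -0.0]
[-0.02, 0.322, -0.052] [-0.0391, -0.0001, -0.0]
[-0.02, 0.325, -0.032] [-0.0391, -0.0001, -0.0]
[-0.02, 0.326, -0.012] [-0.0391, -0.0001, -0.0]
[-0.021, 0.326, 0.008] [-0.0391, -0.0001, -0.0]
[-0.021, 0.325, 0.028] [-0.0391, -0.0001, -0.0]
[-0.021, 0.323, 0.048] [-0.0391, -0.0001, -0.0]
[-0.021, 0.319, 0.067] [-0.0391, -0.0001, -0.0]
[[-0.     0.295 -0.955 -0.143]
 [ 0.     0.955  0.295  0.075]
 [ 1.    -0.    -0.     0.001]
 [ 0.     0.     0.     1.   ]] [[332.50689467   0.         322.27104404]
 [  0.         332.50689467 239.66450898]
 [  0.           0.           1.        ]]
```

Emit:
arm_command:
  series:
    - {"dp": [-0.02,0.247,-0.214],"angular": [-0.039,0,0],"gripper": 85}
    - {"dp": [-0.02,0.26,-0.2],"angular": [-0.039,0,0],"gripper": 85}
    - {"dp": [-0.02,0.27,-0.18],"angular": [-0.039,0,0],"gripper": 85}
    - {"dp": [-0.02,0.28,-0.165],"angular": [-0.039,0,0],"gripper": 85}
    - {"dp": [-0.02,0.29,-0.147],"angular": [-0.039,0,0],"gripper": 85}
    - {"dp": [-0.02,0.3,-0.13],"angular": [-0.039,0,0],"gripper": 85}
    - {"dp": [-0.02,0.307,-0.11],"angular": [-0.039,0,0],"gripper": 85}
    - {"dp": [-0.02,0.313,-0.09],"angular": [-0.039,0,0],"gripper": 85}

```text
clock: 1.15
position: [0.3658, -0.2357, 0.248]
ee_rot: [0.668, 0.23, 0.671, -0.226]
contact_force: [0.9, -0.1, -0.1]
width: 0.0849
```

Emit:
arm_command:
  series:
    - {"dp": [-0.02,0.318,-0.07],"angular": [-0.039,0,0],"gripper": 85}
    - {"dp": [-0.02,0.322,-0.05],"angular": [-0.039,0,0],"gripper": 85}
    - {"dp": [-0.02,0.325,-0.03],"angular": [-0.039,0,0],"gripper": 60}
    - {"dp": [-0.02,0.326,-0.01],"angular": [-0.039,0,0],"gripper": 40}
    - {"dp": [-0.02,0.326,0.01],"angular": [-0.039,0,0],"gripper": 40}
    - {"dp": [-0.02,0.325,0.03],"angular": [-0.039,0,0],"gripper": 40}
    - {"dp": [-0.02,0.323,0.05],"angular": [-0.039,0,0],"gripper": 40}
    - {"dp": [-0.02,0.32,0.067],"angular": [-0.039,0,0],"gripper": 40}

```text
clock: 2.15
position: [0.4995, 0.0589, 0.2678]
ee_rot: [0.704, 0.055, 0.706, -0.051]
contact_force: [0.4, -0.4, -0.3]
width: 0.0403
```

Run:
```python
from h import *
from plan import show
show();T=tool();d=get_image("wrist");np.savez("w1.npz",T=T,**d);cv2.imwrite("pics/w1.png",d["image"])
d=get_image("top");np.savez("top.npz",**d)
```

```text
t 2.15 p [499.5  58.9 267.8] jawyaw -8.59 x [-0.003  0.005 -1.   ] F [ 0.4 -0.4 -0.3] w 40.3
```

View pics/w1.png

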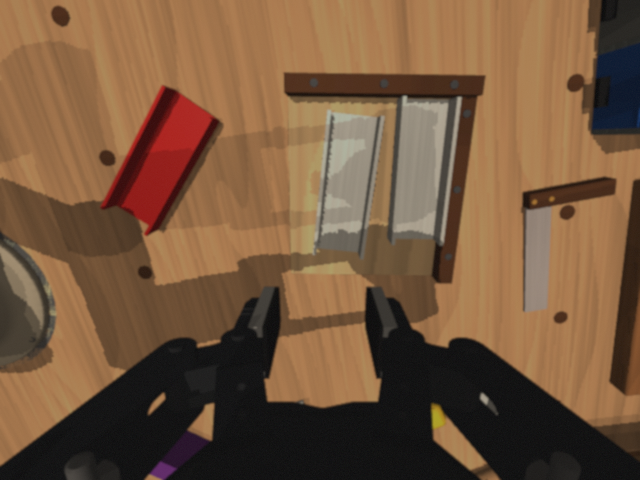

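```bash
cat > ray.py <<'E'
from h import *
def ray(d,T,uv,z):
    K=d["mtx"];M=T@d["mount"] if "mount" in d else np.linalg.inv(d["view"]);u,v=uv
    r=M[:3,:3]@np.array([(u-K[0,2])/K[0,0],-(v-K[1,2])/K[1,1],-1]);o=M[:3,3]
    return ((o+r*(z-o[2])/r[2])*1000).round(1)
E
python3 - <<'E'
from ray import *
d=dict(np.load("w1.npz"));T=d["T"]
def line(n,a,b,z):
    p,q=ray(d,T,a,z),ray(d,T,b,z);v=p-q;print(n,p[:2],q[:2],"len",np.hypot(*v[:2]).round(1),"yaw of y",np.degrees(np.arctan2(-v[0],v[1])).round(2))
line("first+x",(461,97),(444,243),.042);line("first-x",(403,97),(391,243),.042)
line("sec-x",(329,111),(316,254),.042);line("sec+x",(382,117),(362,256),.042)
p,q=ray(d,T,(289,96),.048),ray(d,T,(478,96),.048);v=q-p;print("stop inner",p,q,np.degrees(np.arctan2(v[1],v[0])))
p,q=ray(d,T,(286,74),.048),ray(d,T,(484,76),.048);v=q-p;print("stop outer",p,q,np.degrees(np.arctan2(v[1],v[0])))
line("fence in",(467,97),(436,272),.036);line("board -x",(290,97),(288,272),.012)
big=cv2.resize(d["image"][60:290,270:500],None,fx=2.6,fy=2.6,interpolation=cv2.INTER_CUBIC);cv2.imwrite("pics/w1c.png",big)
E
```

```text
first+x [656.4 151.3] [632.3  -3.8] len 157.0 yaw of y -8.83
first-x [597.6 160.2] [571.4   5.3] len 157.1 yaw of y -9.6
sec-x [520.7 158.2] [483.    4.8] len 158.0 yaw of y -13.81
sec+x [574.5 144.1] [536.2  -5.7] len 154.6 yaw of y -14.34
stop inner [482.6 177.8  48. ] [671.  149.3  48. ] -8.602134391426102
stop outer [483.2 198.1  48. ] [677.1 166.9  48. ] -9.140978078044274
fence in [664.9 150.7] [623.1 -41.7] len 196.9 yaw of y -12.26
board -x [480.7 181.2] [441.1 -24.5] len 209.5 yaw of y -10.9
```

View pics/w1c.png

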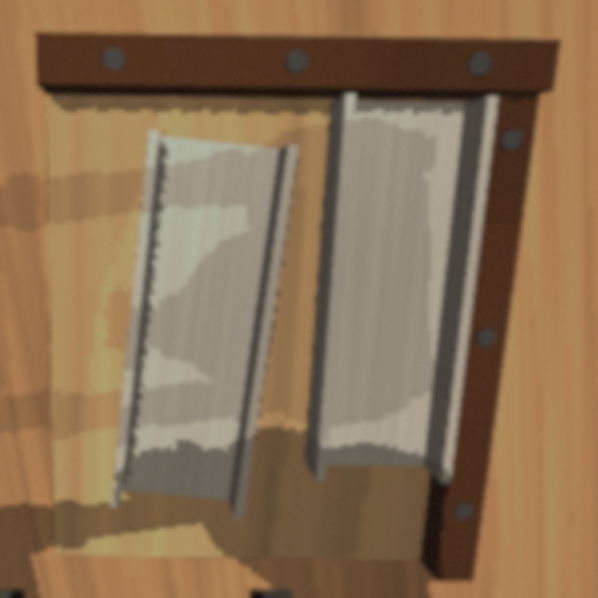

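```bash
python3 plan.py .504 .081 .024 -14 8
```

```text
t 2.25 p [500.5  60.8 267.8] jawyaw -8.47 x [-0.002  0.007 -1.   ] F [-0.6 -0.4 -1.4] w 40.0
total mm [   3.5   20.2 -243.8] deg [ 5.53 -0.2  -0.39]
[0.254, 0.02, 0.001] [0.0077, -0.0003, -0.0005]
[0.254, 0.02, 0.001] [0.0077, -0.0003, -0.0005]
[0.254, 0.02, 0.001] [0.0077, -0.0003, -0.0005]
[0.254, 0.02, 0.0] [0.0077, -0.0003, -0.0005]
[0.254, 0.02, -0.0] [0.0077, -0.0003, -0.0005]
[0.254, 0.021, -0.001] [0.0077, -0.0003, -0.0005]
[0.254, 0.021, -0.001] [0.0077, -0.0003, -0.0005]
[0.254, 0.021, -0.001] [0.0077, -0.0003, -0.0005]
```

Emit:
arm_command:
  series:
    - {"dp": [0.2,0.035,0.001],"angular": [0.015,0,-0.001],"gripper": 40}
    - {"dp": [0.25,0.035,0.001],"angular": [0.015,0,-0.001],"gripper": 40}
    - {"dp": [0.25,0.035,0],"angular": [0.015,0,-0.001],"gripper": 40}
    - {"dp": [0.25,0.035,0],"angular": [0.01,0,-0.001],"gripper": 40}
    - {"dp": [0.25,0.03,0],"angular": [0.005,0,0],"gripper": 40}
    - {"dp": [0.25,0,0],"angular": [0,0,0],"gripper": 40}
    - {"dp": [0.2,0,0],"angular": [0,0,0],"gripper": 40}
    - {"dp": [0,0,0],"angular": [0,0,0],"gripper": 40}

```text
clock: 3.25
position: [0.5018, 0.0776, 0.0634]
ee_rot: [0.7, 0.086, 0.704, -0.089]
contact_force: [-0.5, -0.0, 1.8]
width: 0.0399
```

```bash
python3 plan.py .504 .081 .024 -14 4
```

```text
t 3.25 p [501.8  77.6  63.4] jawyaw -14.21 x [-0.006 -0.003 -1.   ] F [-0.5 -0.   1.8] w 39.9
total mm [  2.2   3.4 -39.4] deg [-0.21 -0.29  0.25]
[0.082, 0.008, 0.003] [-0.0006, -0.0008, 0.0007]
[0.082, 0.008, 0.003] [-0.0006, -0.0008, 0.0007]
[0.082, 0.008, 0.003] [-0.0006, -0.0008, 0.0007]
[0.082, 0.008, 0.003] [-0.0006, -0.0008, 0.0007]
```

Emit:
arm_command:
  grip_force: 25
  series:
    - {"dp": [0.08,0.008,0.003],"angular": [0,-0.001,0.001],"gripper": 40}
    - {"dp": [0.08,0.008,0.003],"angular": [0,-0.001,0.001],"gripper": 40}
    - {"dp": [0.08,0.008,0.003],"angular": [0,-0.001,0.001],"gripper": 40}
    - {"dp": [0.075,0.006,0.003],"angular": [0,0,0],"gripper": 40}
    - {"dp": [0,0,0],"angular": [0,0,0],"gripper": 0}
    - {"dp": [0,0,0],"angular": [0,0,0],"gripper": 0}
    - {"dp": [0,0,0],"angular": [0,0,0],"gripper": 0}
    - {"dp": [0,0,0],"angular": [0,0,0],"gripper": 0}

```text
clock: 4.25
position: [0.5054, 0.0805, 0.0256]
ee_rot: [0.703, 0.088, 0.7, -0.087]
contact_force: [-0.1, 1.1, -1.9]
width: 0.0035
```

```bash
python3 plan.py .504 .081 .024 -9.2 4
```

```text
t 4.25 p [505.4  80.5  25.6] jawyaw -14.24 x [ 0.004  0.001 -1.   ] F [-0.1  1.1 -1.9] w 3.5
total mm [-1.4  0.5 -1.6] deg [-5.04  0.19 -0.08]
[0.003, 0.0, -0.003] [-0.014, 0.0005, -0.0002]
[0.003, 0.0, -0.003] [-0.014, 0.0005, -0.0002]
[0.003, 0.0, -0.003] [-0.014, 0.0005, -0.0002]
[0.003, 0.0, -0.003] [-0.014, 0.0005, -0.0002]
```

Emit:
arm_command:
  series:
    - {"dp": [0,0,0.02],"angular": [-0.014,0,0],"gripper": 0}
    - {"dp": [0,0,0.03],"angular": [-0.014,0,0],"gripper": 0}
    - {"dp": [0,0,0.03],"angular": [-0.014,0,0],"gripper": 0}
    - {"dp": [0,0,0.03],"angular": [-0.014,0,0],"gripper": 0}
    - {"dp": [0,0.025,0.01],"angular": [0,0,0],"gripper": 0}
    - {"dp": [0,0.025,0.01],"angular": [0,0,0],"gripper": 0}
    - {"dp": [0,0.025,0.01],"angular": [0,0,0],"gripper": 0}
    - {"dp": [0,0.01,0],"angular": [0,0,0],"gripper": 0}

```text
clock: 5.25
position: [0.5252, 0.0877, 0.0256]
ee_rot: [0.706, 0.055, 0.704, -0.054]
contact_force: [-0.3, -0.0, -2.2]
width: 0.0032
```

Run:
```python
from h import *
from plan import show
show();T=tool();d=get_image("wrist");np.savez("w2.npz",T=T,**d)
print(tool()[:3,:3].T@get_state()["contact_force"])
d=get_image("top");cv2.imwrite("pics/t2.png",cv2.resize(d["image"][180:300,220:360],None,fx=4,fy=4,interpolation=cv2.INTER_CUBIC))
```

```text
t 5.25 p [525.2  87.7  25.6] jawyaw -8.85 x [ 0.004  0.001 -1.   ] F [-0.3 -0.  -2.2] w 3.2
[ 1.48624237 -0.13304483 -0.61246014]
```

Emit:
arm_command:
  series:
    - {"dp": [0,0.02,0],"angular": [-0.0,0,0],"gripper": 0}
    - {"dp": [0,0.02,0],"angular": [0,0,0],"gripper": 0}
    - {"dp": [0,0.02,0],"angular": [0,0,0],"gripper": 0}
    - {"dp": [0,0.0,0],"angular": [0,0,0],"gripper": 0}
    - {"dp": [0,0,0.01],"angular": [0,0,0],"gripper": 0}
    - {"dp": [0,0,0.015],"angular": [0,0,0],"gripper": 0}
    - {"dp": [0,0,0.015],"angular": [0,0,0],"gripper": 0}
    - {"dp": [0,0,0.0],"angular": [0,0,0],"gripper": 0}

```text
clock: 6.35
position: [0.5273, 0.0923, 0.0257]
ee_rot: [0.704, 0.053, 0.706, -0.055]
contact_force: [-2.2, -2.2, 1.0]
width: 0.0031
```

Run:
```python
from h import *
from plan import show
show();print((tool()[:3,:3].T@get_state()["contact_force"]).round(1),get_state()["moment"])
```

```text
t 6.35 p [527.3  92.3  25.7] jawyaw -8.77 x [-0.004 -0.003 -1.   ] F [-2.2 -2.2  1. ] w 3.1
[-0.9 -2.5 -1.8] [-0.20783235  0.23025761  0.00769259]
```

Emit:
arm_command:
  series:
    - {"dp": [0,0,0.04],"angular": [0,0,0],"gripper": 0}
    - {"dp": [0,0,0.06],"angular": [0,0,0],"gripper": 0}
    - {"dp": [0,0,0.06],"angular": [0,0,0],"gripper": 0}
    - {"dp": [0,0.04,0.02],"angular": [0,0,0],"gripper": 0}
    - {"dp": [0,0.06,0.02],"angular": [0,0,0],"gripper": 0}
    - {"dp": [0,0.06,0.04],"angular": [0,0,0],"gripper": 0}
    - {"dp": [0,0.04,0.06],"angular": [0,0,0],"gripper": 0}
    - {"dp": [0,0.02,0.02],"angular": [0,0,0],"gripper": 0}

```text
clock: 7.35
position: [0.5269, 0.0929, 0.0259]
ee_rot: [0.673, 0.032, 0.736, -0.067]
contact_force: [-4.9, -5.0, 7.6]
width: 0.0035
```

Run:
```python
from h import *
from plan import show
show();print((tool()[:3,:3].T@get_state()["contact_force"]).round(1),get_state()["moment"])
d=get_image("wrist");d2=get_image("top");cv2.imwrite("pics/t3.png",np.hstack([cv2.resize(d["image"],(520,390)),cv2.resize(d2["image"][185:300,230:310],(271,390),interpolation=cv2.INTER_CUBIC)]))
```

```text
t 7.35 p [526.9  92.9  25.9] jawyaw -8.12 x [-0.091 -0.043 -0.995] F [-4.9 -5.   7.6] w 3.5
[-6.9 -6.  -4.8] [-0.52441143  0.2616771  -0.20607408]
```

View pics/t3.png

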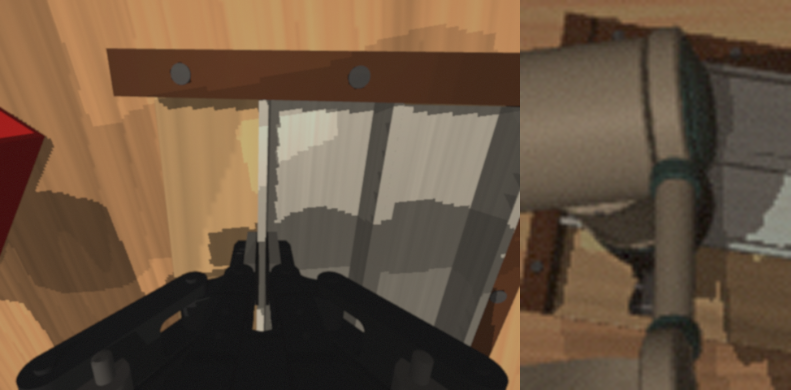

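Emit:
arm_command:
  series:
    - {"dp": [0,0,0],"angular": [0,0,0],"gripper": 36}
    - {"dp": [0,0,0],"angular": [0,0,0],"gripper": 36}
    - {"dp": [0,0,0],"angular": [0,0,0],"gripper": 36}
    - {"dp": [-0.15,0,0],"angular": [0,0,0],"gripper": 36}
    - {"dp": [-0.25,0,0],"angular": [0,0.02,0],"gripper": 36}
    - {"dp": [-0.4,0,0],"angular": [0,0.02,0],"gripper": 36}
    - {"dp": [-0.5,0,0],"angular": [0,0.02,0],"gripper": 36}
    - {"dp": [-0.5,0,0],"angular": [0,0,0],"gripper": 36}

```text
clock: 8.45
position: [0.5594, 0.1025, 0.2405]
ee_rot: [0.637, 0.036, 0.768, -0.063]
contact_force: [1.1, 0.3, -0.1]
width: 0.0361
```

Run:
```python
from h import *
from plan import show
show();print(tool().round(3))
T=tool();d=get_image("wrist");np.savez("w3.npz",T=T,**d);cv2.imwrite("pics/w3.png",cv2.resize(d["image"][60:320,250:550],None,fx=2.2,fy=2.2,interpolation=cv2.INTER_CUBIC))
```

```text
t 8.45 p [559.4 102.5 240.5] jawyaw -8.34 x [-0.186 -0.026 -0.982] F [ 1.1  0.3 -0.1] w 36.1
[[-0.186  0.135  0.973  0.559]
 [-0.026  0.989 -0.143  0.103]
 [-0.982 -0.052 -0.181  0.24 ]
 [ 0.     0.     0.     1.   ]]
```

View pics/w3.png

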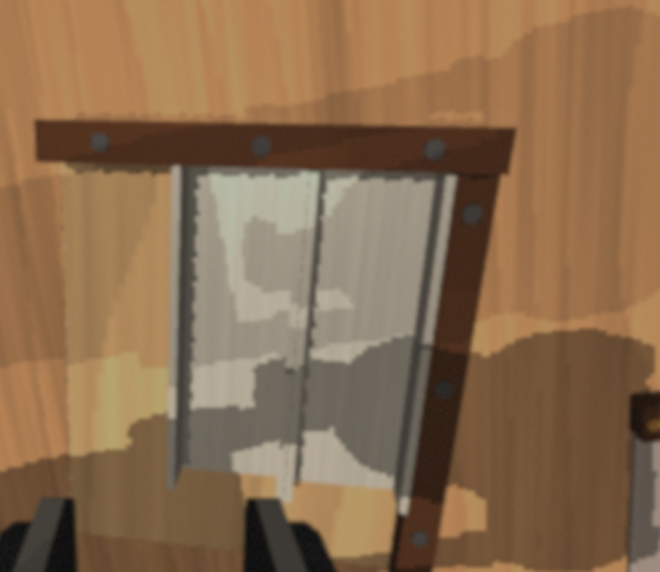

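```bash
python3 - <<'E'
from ray import *
from m import rect
d=dict(np.load("w3.npz"));T=d["T"]
def line(n,a,b,z):
    p,q=ray(d,T,a,z),ray(d,T,b,z);v=p-q;print(n,p[:2],q[:2],"mid",(p+q)[:2]/2,"len",np.hypot(*v[:2]).round(1),"yaw",np.degrees(np.arctan2(-v[0],v[1])).round(2))
line("seam",(394.5,137),(380.9,286),.042);line("sec-x",(329.5,135),(326.4,281),.042);line("first+x",(457,139.5),(435.5,293),.042)
d=get_image("top");z=cloud(d)[...,2];h=cv2.cvtColor(d["image"],cv2.COLOR_BGR2HSV)
m=np.zeros((480,640),np.uint8);m[275:325,410:515]=1;m&=((h[...,1]<70)&(h[...,2]>110)&(z>.03)).astype(np.uint8)
m=cv2.morphologyEx(m,cv2.MORPH_OPEN,np.ones((3,3)));n,l,st,c=cv2.connectedComponentsWithStats(m);k=1+np.argmax(st[1:,4])
ys,xs=np.where(l==k);P=np.array([ray(d,None,(u,v),.06) for u,v in zip(xs,ys)]);print("third top",len(P),cv2.minAreaRect(P[:,:2].astype(np.float32)))
E
python3 plan.py .40 -.31 .20 -79.8 12
```

```text
seam [601.1 161.7] [575.1   5.4] mid [588.1   83.55] len 158.4 yaw -9.44
sec-x [539.8 171.9] [514.4  14.8] mid [527.1   93.35] len 159.1 yaw -9.18
first+x [656.6 151.9] [632.6  -5.9] mid [644.6  73. ] len 159.6 yaw -8.65
third top 995 ((422.2880554199219, -316.1570129394531), (29.574798583984375, 158.88412475585938), 10.371691703796387)
t 8.55 p [563.6 102.9 245.7] jawyaw -8.3 x [-0.172 -0.025 -0.985] F [-0.   0.3  0.5] w 35.9
total mm [-163.6 -412.9  -45.7] deg [71.55 -6.53  8.45]
[0.058, -0.298, -0.065] [0.0662, -0.006, 0.0078]
[0.054, -0.303, -0.034] [0.0662, -0.006, 0.0078]
[0.05, -0.306, -0.003] [0.0662, -0.006, 0.0078]
[0.046, -0.305, 0.029] [0.0662, -0.006, 0.0078]
[0.043, -0.301, 0.06] [0.0662, -0.006, 0.0078]
[0.04, -0.294, 0.09] [0.0662, -0.006, 0.0078]
[0.037, -0.283, 0.12] [0.0662, -0.006, 0.0078]
[0.035, -0.27, 0.148] [0.0662, -0.006, 0.0078]
[0.034, -0.253, 0.175] [0.0662, -0.006, 0.0078]
[0.032, -0.234, 0.201] [0.0662, -0.006, 0.0078]
[0.032, -0.213, 0.223] [0.0662, -0.006, 0.0078]
[0.032, -0.189, 0.244] [0.0662, -0.006, 0.0078]
```

Emit:
arm_command:
  series:
    - {"dp": [0.058,-0.3,-0.065],"angular": [0.066,-0.006,0.008],"gripper": 60}
    - {"dp": [0.054,-0.303,-0.034],"angular": [0.066,-0.006,0.008],"gripper": 60}
    - {"dp": [0.05,-0.306,-0.003],"angular": [0.066,-0.006,0.008],"gripper": 60}
    - {"dp": [0.046,-0.305,0.029],"angular": [0.066,-0.006,0.008],"gripper": 60}
    - {"dp": [0.043,-0.3,0.06],"angular": [0.066,-0.006,0.008],"gripper": 60}
    - {"dp": [0.04,-0.294,0.09],"angular": [0.066,-0.006,0.008],"gripper": 60}
    - {"dp": [0.037,-0.283,0.12],"angular": [0.066,-0.006,0.008],"gripper": 60}
    - {"dp": [0.035,-0.27,0.148],"angular": [0.066,-0.006,0.008],"gripper": 60}

```text
clock: 9.55
position: [0.4535, -0.1754, 0.2091]
ee_rot: [0.603, 0.335, 0.64, -0.338]
contact_force: [-0.0, -0.5, -0.3]
width: 0.0601
```

```bash
python3 plan.py .377 -.3245 .15 -79.6 8
```

```text
t 9.55 p [ 453.5 -175.4  209.1] jawyaw -56.91 x [-0.048  0.02  -0.999] F [-0.  -0.5 -0.3] w 60.1
total mm [ -76.5 -149.1  -59.1] deg [22.72 -2.09  2.13]
[0.062, -0.15, 0.089] [0.0316, -0.0029, 0.003]
[0.062, -0.146, 0.096] [0.0316, -0.0029, 0.003]
[0.062, -0.141, 0.103] [0.0316, -0.0029, 0.003]
[0.062, -0.136, 0.11] [0.0316, -0.0029, 0.003]
[0.061, -0.131, 0.116] [0.0316, -0.0029, 0.003]
[0.061, -0.125, 0.122] [0.0316, -0.0029, 0.003]
[0.061, -0.119, 0.128] [0.0316, -0.0029, 0.003]
[0.061, -0.113, 0.133] [0.0316, -0.0029, 0.003]
```

Emit:
arm_command:
  series:
    - {"dp": [0.062,-0.15,0.089],"angular": [0.032,-0.003,0.003],"gripper": 60}
    - {"dp": [0.062,-0.146,0.096],"angular": [0.032,-0.003,0.003],"gripper": 60}
    - {"dp": [0.062,-0.141,0.103],"angular": [0.032,-0.003,0.003],"gripper": 60}
    - {"dp": [0.062,-0.136,0.11],"angular": [0.032,-0.003,0.003],"gripper": 60}
    - {"dp": [0.061,-0.13,0.116],"angular": [0.032,-0.003,0.003],"gripper": 60}
    - {"dp": [0.061,-0.125,0.122],"angular": [0.032,-0.003,0.003],"gripper": 60}
    - {"dp": [0.061,-0.119,0.128],"angular": [0.032,-0.003,0.003],"gripper": 60}
    - {"dp": [0.061,-0.113,0.133],"angular": [0.032,-0.003,0.003],"gripper": 60}

```text
clock: 10.55
position: [0.373, -0.3285, 0.1435]
ee_rot: [0.54, 0.459, 0.537, -0.458]
contact_force: [0.7, -0.6, 0.1]
width: 0.06
```

```bash
python3 plan.py .377 -.3245 .048 -79.6 5
```

```text
t 10.55 p [ 373.  -328.5  143.5] jawyaw -80.79 x [ 0.004 -0.001 -1.   ] F [ 0.7 -0.6  0.1] w 60.0
total mm [  4.    4.  -95.5] deg [-1.19  0.11 -0.23]
[0.159, 0.007, -0.006] [-0.0026, 0.0002, -0.0005]
[0.159, 0.007, -0.006] [-0.0026, 0.0002, -0.0005]
[0.159, 0.007, -0.006] [-0.0026, 0.0002, -0.0005]
[0.159, 0.007, -0.005] [-0.0026, 0.0002, -0.0005]
[0.159, 0.008, -0.005] [-0.0026, 0.0002, -0.0005]
```

Emit:
arm_command:
  series:
    - {"dp": [0.168,0.007,-0.006],"angular": [-0.003,0,0],"gripper": 60}
    - {"dp": [0.168,0.007,-0.006],"angular": [-0.003,0,0],"gripper": 60}
    - {"dp": [0.168,0.007,-0.006],"angular": [-0.003,0,0],"gripper": 60}
    - {"dp": [0.168,0.007,-0.006],"angular": [-0.003,0,0],"gripper": 60}
    - {"dp": [0.165,0.007,-0.006],"angular": [-0.003,0,0],"gripper": 60}
    - {"dp": [0,0.05,0],"angular": [0,0,0],"gripper": 60}
    - {"dp": [0,0.07,0],"angular": [0,0,0],"gripper": 60}
    - {"dp": [0,0.06,0],"angular": [0,0,0],"gripper": 60}

```text
clock: 11.55
position: [0.3996, -0.3213, 0.038]
ee_rot: [0.546, 0.453, 0.541, -0.452]
contact_force: [-1.9, 0.2, 1.4]
width: 0.0601
```

Emit:
arm_command:
  series:
    - {"dp": [0,0.05,0],"angular": [0,0,0],"gripper": 60}
    - {"dp": [0,0.06,0],"angular": [0,0,0],"gripper": 60}
    - {"dp": [0,0.06,0],"angular": [0,0,0],"gripper": 60}
    - {"dp": [0,0.06,0],"angular": [0,0,0],"gripper": 60}
    - {"dp": [0,0,0],"angular": [0,0,0],"gripper": 60}
    - {"dp": [0,0,0],"angular": [0,0,0],"gripper": 60}
    - {"dp": [0,0,0],"angular": [0,0,0],"gripper": 60}
    - {"dp": [0,0,0],"angular": [0,0,0],"gripper": 60}

```text
clock: 12.55
position: [0.4302, -0.3165, 0.0396]
ee_rot: [0.547, 0.453, 0.54, -0.452]
contact_force: [-0.3, -0.4, -0.3]
width: 0.0598
```

Run:
```python
from h import *
from plan import show
show();d=get_image("wrist");d2=get_image("scene");cv2.imwrite("pics/t4.png",np.hstack([cv2.resize(d["image"],(480,360)),cv2.resize(d2["image"][225:315,150:230],(320,360),interpolation=cv2.INTER_CUBIC)]))
```

```text
t 12.55 p [ 430.2 -316.5   39.6] jawyaw -79.54 x [ 0.009 -0.005 -1.   ] F [-0.3 -0.4 -0.3] w 59.8
```

View pics/t4.png

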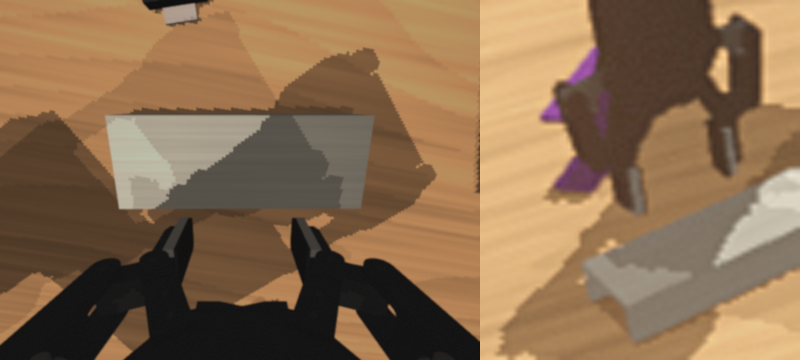

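```bash
cat > third.py <<'E'
from ray import *
def third(lo,hi,zt):
    T=tool();d=get_image("wrist");C=cloud(d,T@d["mount"]);h=cv2.cvtColor(d["image"],cv2.COLOR_BGR2HSV)
    m=((C[...,2]>lo)&(C[...,2]<hi)&(h[...,1]<60)&(h[...,2]>50)).astype(np.uint8)
    m=cv2.morphologyEx(m,cv2.MORPH_OPEN,np.ones((5,5)));n,l,st,c=cv2.connectedComponentsWithStats(m);k=1+np.argmax(st[1:,4])
    ys,xs=np.where(l==k);P=np.array([ray(d,T,(u,v),zt)[:2] for u,v in zip(xs,ys)])
    print(len(P),"z",np.median(C[...,2][l==k]),cv2.minAreaRect(P.astype(np.float32)))
if __name__=="__main__": third(.02,.042,.03)
E
python3 third.py
```

```text
42197 z 0.030461082623528868 ((467.7627868652344, -309.1363830566406), (60.23516082763672, 160.23184204101562), 10.523465156555176)
```

Emit:
arm_command:
  series:
    - {"dp": [-0.3,0,0],"angular": [-0.1,0,0],"gripper": 85}
    - {"dp": [-0.4,0.1,0],"angular": [-0.118,0,0],"gripper": 85}
    - {"dp": [-0.3,0.1,0],"angular": [-0.118,0,0],"gripper": 85}
    - {"dp": [0,0.1,0],"angular": [-0.118,0,0],"gripper": 85}
    - {"dp": [0,0.05,0],"angular": [-0.118,0,0],"gripper": 85}
    - {"dp": [0,0,0],"angular": [-0.118,0,0],"gripper": 85}
    - {"dp": [0,0,0],"angular": [-0.118,0,0],"gripper": 85}
    - {"dp": [0,0,0],"angular": [-0.118,0,0],"gripper": 85}

```text
clock: 13.7
position: [0.464, -0.2924, 0.1641]
ee_rot: [0.71, -0.033, 0.703, 0.029]
contact_force: [-0.1, 0.0, -0.5]
width: 0.0849
```

```bash
python3 third.py; python3 plan.py .478 -.305 .1 10.4 8
```

```text
11747 z 0.030483634235036472 ((467.7143859863281, -308.90704345703125), (59.86906814575195, 160.27993774414062), 10.40877628326416)
t 13.75 p [ 463.9 -292.4  164.1] jawyaw 5.21 x [ 0.01  -0.004 -1.   ] F [-0.   0.2 -0.2] w 84.9
total mm [ 14.1 -12.6 -64.1] deg [-5.19  0.51  0.33]
[0.067, -0.014, 0.013] [-0.0072, 0.0007, 0.0005]
[0.067, -0.014, 0.013] [-0.0072, 0.0007, 0.0005]
[0.067, -0.014, 0.013] [-0.0072, 0.0007, 0.0005]
[0.067, -0.015, 0.013] [-0.0072, 0.0007, 0.0005]
[0.067, -0.015, 0.012] [-0.0072, 0.0007, 0.0005]
[0.067, -0.015, 0.012] [-0.0072, 0.0007, 0.0005]
[0.067, -0.015, 0.012] [-0.0072, 0.0007, 0.0005]
[0.067, -0.015, 0.012] [-0.0072, 0.0007, 0.0005]
```

```bash
python3 plan.py .4677 -.309 .05 10.45 8
```

```text
t 13.75 p [ 463.9 -292.4  164.1] jawyaw 5.21 x [ 0.01  -0.004 -1.   ] F [-0.   0.2 -0.2] w 84.9
total mm [   3.8  -16.6 -114.1] deg [-5.24  0.51  0.33]
[0.119, -0.017, 0.001] [-0.0073, 0.0007, 0.0005]
[0.119, -0.017, 0.001] [-0.0073, 0.0007, 0.0005]
[0.119, -0.017, 0.001] [-0.0073, 0.0007, 0.0005]
[0.119, -0.017, 0.001] [-0.0073, 0.0007, 0.0005]
[0.119, -0.017, 0.001] [-0.0073, 0.0007, 0.0005]
[0.119, -0.017, 0.001] [-0.0073, 0.0007, 0.0005]
[0.119, -0.018, 0.001] [-0.0073, 0.0007, 0.0005]
[0.119, -0.018, 0.001] [-0.0073, 0.0007, 0.0005]
```

Emit:
arm_command:
  series:
    - {"dp": [0.1,-0.022,0.001],"angular": [-0.01,0.001,0.001],"gripper": 85}
    - {"dp": [0.14,-0.022,0.001],"angular": [-0.01,0.001,0.001],"gripper": 85}
    - {"dp": [0.14,-0.022,0.001],"angular": [-0.01,0.001,0],"gripper": 85}
    - {"dp": [0.14,-0.022,0.001],"angular": [-0.01,0.001,0],"gripper": 85}
    - {"dp": [0.14,-0.022,0.001],"angular": [-0.01,0.001,0],"gripper": 85}
    - {"dp": [0.14,-0.022,0.001],"angular": [-0.008,0,0],"gripper": 85}
    - {"dp": [0.14,0,0],"angular": [0,0,0],"gripper": 85}
    - {"dp": [0,0,0],"angular": [0,0,0],"gripper": 85}

```text
clock: 14.75
position: [0.4638, -0.3077, 0.0388]
ee_rot: [0.702, -0.06, 0.707, 0.063]
contact_force: [0.1, 0.0, -0.1]
width: 0.0849
```

```bash
python3 plan.py .4677 -.309 .006 10.45 4
```

```text
t 14.75 p [ 463.8 -307.7   38.8] jawyaw 9.94 x [-0.007  0.004 -1.   ] F [ 0.1  0.  -0.1] w 84.9
total mm [  3.9  -1.3 -32.8] deg [-0.51 -0.33 -0.3 ]
[0.068, -0.004, 0.008] [-0.0014, -0.0009, -0.0008]
[0.068, -0.004, 0.008] [-0.0014, -0.0009, -0.0008]
[0.068, -0.004, 0.008] [-0.0014, -0.0009, -0.0008]
[0.068, -0.004, 0.008] [-0.0014, -0.0009, -0.0008]
```

Emit:
arm_command:
  grip_force: 50
  series:
    - {"dp": [0.068,-0.004,0.008],"angular": [-0.002,-0.001,-0.001],"gripper": 85}
    - {"dp": [0.068,-0.004,0.008],"angular": [-0.002,-0.001,-0.001],"gripper": 85}
    - {"dp": [0.068,-0.004,0.008],"angular": [-0.001,-0.001,-0.001],"gripper": 85}
    - {"dp": [0.068,-0.004,0.008],"angular": [-0.001,-0.001,-0.001],"gripper": 85}
    - {"dp": [0,0,0],"angular": [0,0,0],"gripper": 55}
    - {"dp": [0,0,0],"angular": [0,0,0],"gripper": 50}
    - {"dp": [0,0,0],"angular": [0,0,0],"gripper": 50}
    - {"dp": [0,0,0],"angular": [0,0,0],"gripper": 50}

```text
clock: 15.75
position: [0.4689, -0.3096, 0.0049]
ee_rot: [0.705, -0.066, 0.703, 0.063]
contact_force: [-0.4, 0.0, -1.8]
width: 0.0587
```

```bash
python3 plan.py .54 -.16 .14 -3 8
```

```text
t 15.75 p [ 468.9 -309.6    4.9] jawyaw 10.47 x [ 0.003 -0.003 -1.   ] F [-0.4  0.  -1.8] w 58.7
total mm [ 71.1 149.6 135.1] deg [13.47  0.16  0.18]
[-0.141, 0.139, 0.101] [0.0187, 0.0002, 0.0003]
[-0.141, 0.142, 0.097] [0.0187, 0.0002, 0.0003]
[-0.141, 0.145, 0.093] [0.0187, 0.0002, 0.0003]
[-0.141, 0.148, 0.089] [0.0187, 0.0002, 0.0003]
[-0.141, 0.15, 0.084] [0.0187, 0.0002, 0.0003]
[-0.141, 0.153, 0.08] [0.0187, 0.0002, 0.0003]
[-0.141, 0.155, 0.075] [0.0187, 0.0002, 0.0003]
[-0.141, 0.157, 0.071] [0.0187, 0.0002, 0.0003]
```

Emit:
arm_command:
  series:
    - {"dp": [-0.2,0,0],"angular": [0,0,0],"gripper": 50}
    - {"dp": [-0.35,0,0],"angular": [0,0,0],"gripper": 50}
    - {"dp": [-0.4,0,0],"angular": [0,0,0],"gripper": 50}
    - {"dp": [-0.25,0.2,0.1],"angular": [0.03,0,0],"gripper": 50}
    - {"dp": [0,0.25,0.1],"angular": [0.03,0,0],"gripper": 50}
    - {"dp": [0,0.25,0.1],"angular": [0.03,0,0],"gripper": 50}
    - {"dp": [0,0.25,0.1],"angular": [0.03,0,0],"gripper": 50}
    - {"dp": [0,0.25,0.1],"angular": [0.03,0,0],"gripper": 50}

```text
clock: 16.75
position: [0.5163, -0.1584, 0.1524]
ee_rot: [0.708, 0.023, 0.706, -0.024]
contact_force: [0.5, 0.2, -1.8]
width: 0.0593
```

```bash
python3 plan.py .585 .065 .12 -9.2 8
```

```text
t 16.75 p [ 516.3 -158.4  152.4] jawyaw -3.78 x [ 0.002 -0.002 -1.   ] F [ 0.5  0.2 -1.8] w 59.3
total mm [ 68.7 223.4 -32.4] deg [5.42 0.13 0.07]
[0.034, 0.237, 0.056] [0.0075, 0.0002, 0.0001]
[0.034, 0.238, 0.053] [0.0075, 0.0002, 0.0001]
[0.034, 0.238, 0.05] [0.0075, 0.0002, 0.0001]
[0.034, 0.239, 0.048] [0.0075, 0.0002, 0.0001]
[0.034, 0.239, 0.045] [0.0075, 0.0002, 0.0001]
[0.034, 0.24, 0.042] [0.0075, 0.0002, 0.0001]
[0.034, 0.24, 0.039] [0.0075, 0.0002, 0.0001]
[0.034, 0.241, 0.036] [0.0075, 0.0002, 0.0001]
```

Emit:
arm_command:
  series:
    - {"dp": [0,0.237,0.056],"angular": [0.008,0,0],"gripper": 50}
    - {"dp": [0,0.238,0.053],"angular": [0.008,0,0],"gripper": 50}
    - {"dp": [0.03,0.238,0.05],"angular": [0.008,0,0],"gripper": 50}
    - {"dp": [0.05,0.239,0.048],"angular": [0.008,0,0],"gripper": 50}
    - {"dp": [0.05,0.239,0.045],"angular": [0.008,0,0],"gripper": 50}
    - {"dp": [0.05,0.24,0.042],"angular": [0.008,0,0],"gripper": 50}
    - {"dp": [0.05,0.24,0.039],"angular": [0.007,0,0],"gripper": 50}
    - {"dp": [0.05,0.24,0.036],"angular": [0.007,0,0],"gripper": 50}

```text
clock: 17.75
position: [0.5858, 0.0729, 0.1164]
ee_rot: [0.705, 0.058, 0.705, -0.059]
contact_force: [0.3, 0.4, -1.0]
width: 0.059
```

```bash
python3 plan.py .5855 .0795 .07 -9.2 8
python3 - <<'E'
from h import *
T=tool();d=get_image("wrist");np.savez("w4.npz",T=T,**d);cv2.imwrite("pics/w4.png",d["image"])
E
```

```text
t 17.75 p [585.8  72.9 116.4] jawyaw -9.55 x [ 0.    -0.001 -1.   ] F [ 0.3  0.4 -1. ] w 59.0
total mm [ -0.3   6.6 -46.4] deg [-0.35  0.02  0.07]
[0.048, 0.007, -0.001] [-0.0005, 0.0, 0.0001]
[0.048, 0.007, -0.001] [-0.0005, 0.0, 0.0001]
[0.048, 0.007, -0.001] [-0.0005, 0.0, 0.0001]
[0.048, 0.007, -0.001] [-0.0005, 0.0, 0.0001]
[0.048, 0.007, -0.001] [-0.0005, 0.0, 0.0001]
[0.048, 0.007, -0.001] [-0.0005, 0.0, 0.0001]
[0.048, 0.007, -0.001] [-0.0005, 0.0, 0.0001]
[0.048, 0.007, -0.001] [-0.0005, 0.0, 0.0001]
```

View pics/w4.png

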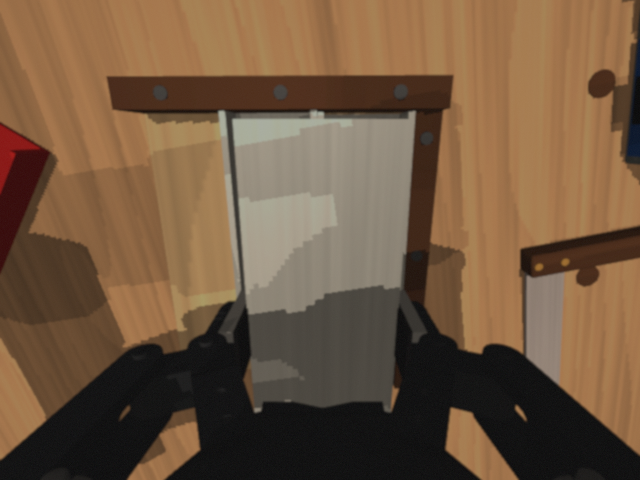

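Run:
```python
from ray import *
d=dict(np.load("w4.npz"));T=d["T"]
B=lambda p:(np.array([[.987,-.16],[.16,.987]])@(p[:2])).round(1)
for n,uv,z in(("thL",(232,119),.1415),("thR",(413,119),.1415),("seam",(316.5,110),.042),("sec-x",(219.5,110),.042),("first+x",(416.5,110),.042),("stopL",(150,109),.048),("stopR",(440,109),.048)):
    p=ray(d,T,uv,z);print(n,p,B(p))
```

```text
thL [569.3 157.2 141.5] [536.7 246.2]
thR [628.9 147.2 141.5] [597.2 245.9]
seam [597.2 162.5  42. ] [563.4 255.9]
sec-x [538.8 172.3  42. ] [504.2 256.3]
first+x [657.5 152.4  42. ] [624.6 255.6]
stopL [500.  178.9  48. ] [464.9 256.6]
stopR [669.6 150.5  48. ] [636.8 255.7]
```

Emit:
arm_command:
  series:
    - {"dp": [0.08,0.012,-0.006],"angular": [0,0,0],"gripper": 50}
    - {"dp": [0.1,0.012,-0.006],"angular": [0,0,0],"gripper": 50}
    - {"dp": [0.1,0.012,-0.006],"angular": [0,0,0],"gripper": 50}
    - {"dp": [0.1,0.012,-0.004],"angular": [-0.001,0,0],"gripper": 50}
    - {"dp": [0.1,0.006,0],"angular": [-0.001,0,0],"gripper": 50}
    - {"dp": [0.1,0.003,0],"angular": [-0.001,0,0],"gripper": 50}
    - {"dp": [0.05,0,0],"angular": [0,0,0],"gripper": 50}
    - {"dp": [0.0,0,0],"angular": [0,0,0],"gripper": 50}

```text
clock: 18.8
position: [0.5831, 0.0826, 0.0332]
ee_rot: [0.704, 0.058, 0.706, -0.057]
contact_force: [0.0, 0.4, -1.8]
width: 0.0593
```

```bash
python3 plan.py .583 .0795 .021 -9.2 4
python3 - <<'E'
from ray import *
T=tool();d=get_image("wrist");cv2.imwrite("pics/w5.png",d["image"])
E
```

```text
t 18.8 p [583.1  82.6  33.2] jawyaw -9.28 x [-0.003  0.002 -1.   ] F [ 0.   0.4 -1.8] w 59.3
total mm [ -0.1  -3.1 -12.2] deg [-0.08 -0.21 -0.05]
[0.025, -0.007, 0.001] [-0.0002, -0.0006, -0.0002]
[0.025, -0.007, 0.001] [-0.0002, -0.0006, -0.0002]
[0.025, -0.007, 0.001] [-0.0002, -0.0006, -0.0002]
[0.025, -0.007, 0.001] [-0.0002, -0.0006, -0.0002]
```

Emit:
arm_command:
  series:
    - {"dp": [0.025,0,0],"angular": [0,0,0],"gripper": 50}
    - {"dp": [0.025,0,0],"angular": [0,0,0],"gripper": 50}
    - {"dp": [0.025,0,0],"angular": [0,0,0],"gripper": 50}
    - {"dp": [0.02,0,0],"angular": [0,0,0],"gripper": 50}
    - {"dp": [0.01,0,0],"angular": [0,0,0],"gripper": 50}
    - {"dp": [0.01,0,0],"angular": [0,0,0],"gripper": 50}
    - {"dp": [0,0,0],"angular": [0,0,0],"gripper": 50}
    - {"dp": [0,0,0],"angular": [0,0,0],"gripper": 50}

```text
clock: 19.85
position: [0.5845, 0.0828, 0.0212]
ee_rot: [0.705, 0.058, 0.705, -0.057]
contact_force: [-0.4, 0.8, -1.3]
width: 0.0591
```

Run:
```python
from ray import *
from plan import show
show()
d,C=wrist();cv2.imwrite("pics/w6.png",d["image"][40:400,120:560])
h=d["image"];m=C[...,2];print("web top z",np.median(m[200:300,290:350]))
```

```text
t 19.85 p [584.5  82.8  21.2] jawyaw -9.26 x [ 0.001  0.001 -1.   ] F [-0.4  0.8 -1.3] w 59.1
web top z 0.0468974713218913
```

View pics/w6.png

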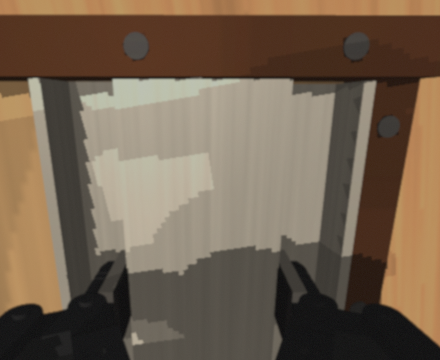

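Emit:
arm_command:
  series:
    - {"dp": [0.015,0.01,0],"angular": [0,0,0],"gripper": 50}
    - {"dp": [0.015,0.01,0],"angular": [0,0,0],"gripper": 50}
    - {"dp": [0.01,0,0],"angular": [0,0,0],"gripper": 50}
    - {"dp": [0,0,0],"angular": [0,0,0],"gripper": 50}
    - {"dp": [0,0,0],"angular": [0,0,0],"gripper": 50}
    - {"dp": [0,0,0],"angular": [0,0,0],"gripper": 50}
    - {"dp": [0,0,0],"angular": [0,0,0],"gripper": 50}
    - {"dp": [0,0,0],"angular": [0,0,0],"gripper": 50}

```text
clock: 20.9
position: [0.5848, 0.0829, 0.0209]
ee_rot: [0.705, 0.056, 0.704, -0.058]
contact_force: [-1.9, 0.3, 1.5]
width: 0.0586
```

Emit:
arm_command:
  series:
    - {"dp": [0,0,0],"angular": [0,0,0],"gripper": 70}
    - {"dp": [0,0,0],"angular": [0,0,0],"gripper": 70}
    - {"dp": [0,0,0],"angular": [0,0,0],"gripper": 70}
    - {"dp": [-0.1,0,0],"angular": [0,0,0],"gripper": 70}
    - {"dp": [-0.25,0,0],"angular": [0,0,0],"gripper": 70}
    - {"dp": [-0.4,0,0],"angular": [0,0,0],"gripper": 70}
    - {"dp": [-0.4,0,0],"angular": [0,0,0],"gripper": 70}
    - {"dp": [-0.4,0,0],"angular": [0,0,0],"gripper": 70}

```text
clock: 21.9
position: [0.5828, 0.0833, 0.2107]
ee_rot: [0.703, 0.056, 0.706, -0.058]
contact_force: [1.1, -0.7, -1.1]
width: 0.0698
```

Run:
```python
from ray import *
from plan import show
from third import third
show();T=tool();d=get_image("wrist");np.savez("w7.npz",T=T,**d)
C=cloud(d,T@d["mount"]);P=C[130:230,300:350].reshape(-1,3);P=P[abs(P[:,2]-.046)<.01];A=np.c_[P[:,:2],np.ones(len(P))];print("tilt plane",np.linalg.lstsq(A,P[:,2],rcond=None)[0],np.median(P[:,2]))
s=get_image("scene");cv2.imwrite("pics/w7.png",np.hstack([cv2.resize(d["image"][60:360,180:500],(480,450),interpolation=cv2.INTER_CUBIC),cv2.resize(s["image"][220:300,290:345],(310,450),interpolation=cv2.INTER_CUBIC)]))
```

```text
t 21.9 p [582.8  83.3 210.7] jawyaw -9.25 x [-0.005 -0.003 -1.   ] F [ 1.1 -0.7 -1.1] w 69.8
tilt plane [ 0.0011     -0.00010334  0.04581144] 0.04644762924099269
```

View pics/w7.png

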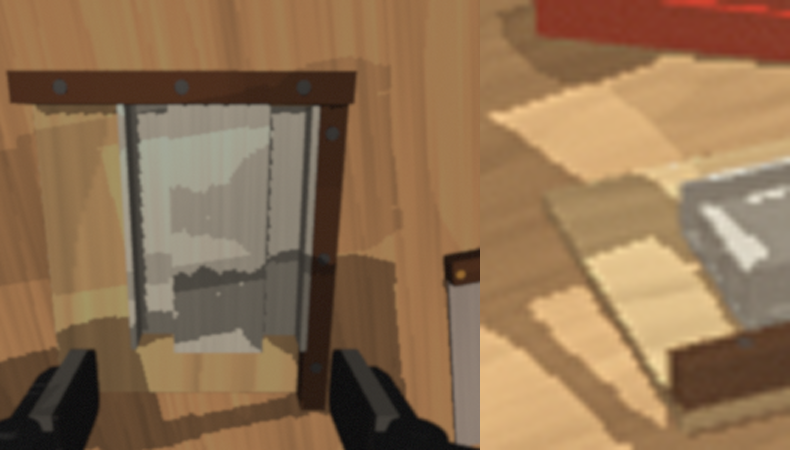

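```bash
python3 -c "
from rig import sign_off;print(sign_off())"
```

```text
the job is handed in; nothing more can be done
None
```

The stack is built and handed in at about 22 s of the 64 s allowed.

- **Second channel:** I gripped it by its outer flange, straightened it and pushed it snug against the first channel and up to the stop.
- **Third channel:** I tipped it on the bench so its open side faced down, picked it up across its 60 mm width and set it over the seam.

In the last wrist picture the cap is centred on the seam, with no gap I could make out at the stop. Its top is at 46.4 mm against a nominal 46 mm, with negligible tilt, and the gripper is open and clear at about 0.21 m. The first channel is still at the fence.

Two things to note:
- **Tool tilt:** The tool tilted about 6° while pressing the second channel home. The picture afterwards showed that channel lying correctly.
- **Bystanders:** I did not measure them again at the end, but the moves were planned clear of them and no unexpected contact force showed in the readings.

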